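# Lay the flute fragments into their fitted museum trays

## Robot

A 6-joint arm with a two-finger parallel gripper is mounted at the origin on the work surface. World frame = base frame: x ahead of the robot, y to its left, z up, the work surface at z = 0. Lengths are in m, angles in rad, forces in N, time in s.
With the tool pointing down it reaches from about 0.25 to 0.725 m from the base axis. Payload 4 kg.
Tool frame: the origin (TCP) lies at the very end of the fingers, on their centre line; the grasp point (between the pads) lies 19 mm behind it; z points along the fingers, y is the line along which they close (so a half turn about z gives the same grasp; the last joint's range is limited). The gripper opens to 85 mm and grips with 20 to 120 N. Pads are 22 mm wide; open, the fingers measure 114 mm over their backs; the gripper's body (76 mm by 85 mm) begins 54 mm behind the grasp point. The pads swing forward as they close: fully open they stand 13 mm farther back than shut.
Start: joints at [1.119, 0.241, 0.005, 1.335, 0, 1.571], TCP at [0.218, 0.45, 0.231] pointing down, gripper open.
Joint ranges: [-2.72, 2.72], [-1.05, 1.87], [-1.09, 1.28], [-1.99, 2.15], [-1.42, 1.44], [-3.14, 3.14]. Speed limits (rad/s): [2.79, 2.79, 3.14, 3.14, 3.14, 3.14].

## Interface

Orientations are given as a unit quaternion [x, y, z, w].
In Python, from workcell import bot, vision, workorder, boxes_of gives the robot as it stands.
- The arm moves only by the tool send_rows, never from a script. Its argument "motion" is text: rows parted by semicolons, each of 5 numbers parted by spaces: the closure, from -1 (fully open) to 1 (shut), so that 0 is half open, then the shift along the tool's x, y, z in cm, then the turn about the tool's z in rad. In form: claw x y z twist; .... A call has 1 to 5 rows; each row is the pose to reach, as a shift and turn from the pose commanded when the call began, along the tool's axes at that moment; what a row does not reach only later rows make up. A row lasts 1/10 s, in which the tool goes at most 50 mm and 8.59 degrees, less where a joint would pass 70% of its speed; a pose out of reach is approached as far as the arm can. A call with a gripper value outside its range is refused whole. The fingers move at their own pace and stop on an object; the grip force is fixed at half the most. Time passes only in rows, so rows that repeat a pose let the fingers close. It gives the time, the measured TCP pose, the force, the opening and the grip force at its end, in the units of the state.
- bot.get_obs(): the state, without advancing time (a new reading comes with each control period).
- vision.camera(name): name is "scene" or "top"; returns the picture (420x560x3 uint8, red, green, blue); there is no depth.
- vision.camera_model(name): a dict with "fov_y" (degrees; the focal length in pixels is half the picture's height over the tangent of half this angle, whatever the lens; pixels are square), "cx", "cy" (the principal point, pixels), "world_from_camera" (4x4, takes a point from camera to world coordinates). Camera axes: x right, y down, z forward; pixel columns grow to the right and rows downward; lengths in m; the calibration is good to about 2 mm. A picture is of the moment at which its call begins. camera_model takes no time and is no camera call.
- workorder.job_done(): hands the job in; it is judged then, once.
Trained networks look in the newest picture that a camera, given by its name, has taken for a name from the list of things; names that differ only in an ending like _2 or _b are one class to them, and where a whole thing is asked for, a point or a joint stands for the part that bears it (a point fixed in the world has none). Each returns a list of dicts, best first, with "conf" (0 to 1); they miss things now and then, are a little off and sometimes report something else, mostly with a low value. They report only what shows in the picture. A call takes as long as a camera call. They do not tell look-alikes from the thing itself.
- boxes_of(camera, target): "rect" ([centre column, centre row, width, height] in pixels, round what is visible of it).
The state is a dict: "clock": time; "joint_pos": joint angles; "joint_vel": joint speeds; "tau": joint torques, N m; "eef_pos": TCP position; "tool_rot": TCP orientation; "ft_force": force on the tool from outside, world axes, zero at the start; "ft_torque": the same for the moment, N m; "grip_width": finger opening in m; "grasp_force": force on a finger pad.
Only numpy, scipy, OpenCV 4.12 (cv2) and the standard library are available. Lean on these libraries where they do the work, as an engineer would, in place of code of your own. Each camera call takes 0.05 s, during which the arm holds its last target. There are 200 camera calls.

## Task

Put away the four old flute pieces for storage: lay each one flat in the black foam tray whose cut-out has its outline, fully down in the cut-out, either end first. Set the pieces down gently rather than dropping them from a height, and leave the caliper and the cup where they are.

Things in the scene. Friction and masses are not known exactly. Their poses are not given: they have to be found in the camera images.
- piece_wood_center (a point): a dark brown wooden flute section, a plain straight octagonal bar 108 long and 24 across the flats, 24 high, with four dark finger holes (mm). Loose, under 200 g. The point is its centre, 12 mm above its underside. x along its length, y across (24 mm wide at the middle, where it can be gripped from above), z up.
- piece_brass_center (a point): brass dumb-bell-shaped flute joint, 90 long, 36 high: octagonal collar 16 long, 36 across at each end, slim middle 58 long, 20 across, 8 to 28 above its underside (mm). Loose, under 200 g. The point is its centre, 18 mm above its underside. x along its length, y across (20 mm wide at the middle, where it can be gripped from above), z up.
- piece_green_center (a point): green bronze flute section, cross-shaped: octagonal bar 76 long, 24 across, 24 high, with a block across its middle 26 long, 44 wide, 5 to 19 above its underside (mm). Loose, under 200 g. The point is its centre, 12 mm above its underside. x along its length, y across (44 mm wide at the middle, where it can be gripped from above), z up.
- piece_bone_center (a point): a short cream-coloured bone flute section, a plain octagonal bar 54 long and 24 across the flats, 24 high, with one dark finger hole (mm). Loose, under 200 g. The point is its centre, 12 mm above its underside. x along its length, y across (24 mm wide at the middle, where it can be gripped from above), z up.
- tray_wood_floor (a point): black foam tray, fixed, 138 x 76 x 11 mm, with a cut-out 5 mm deep with pale blue floor. The cut-out is a plain straight slot 122 long and 38 wide, the longest of the four; it is for the dark brown wooden piece. The point is the centre of the cut-out's floor, 6 mm above the table, the rim being 5 mm higher; x along its length, y across, z up.
- tray_brass_floor (a point): black foam tray, fixed, 138 x 76 x 11 mm, with a cut-out 5 mm deep with pale blue floor. The cut-out is a dumb-bell: 104 long, 50 wide at both ends and narrowing to 34 over the middle 44; it is for the brass piece. The point is the centre of the cut-out's floor, 6 mm above the table, the rim being 5 mm higher; x along its length, y across, z up.
- tray_green_floor (a point): black foam tray, fixed, 138 x 76 x 11 mm, with a cut-out 5 mm deep with pale blue floor. The cut-out is a cross: a slot 90 long and 38 wide with a part 40 long and 58 wide across its middle; it is for the green piece. The point is the centre of the cut-out's floor, 6 mm above the table, the rim being 5 mm higher; x along its length, y across, z up.
- tray_bone_floor (a point): black foam tray, fixed, 138 x 76 x 11 mm, with a cut-out 5 mm deep with pale blue floor. The cut-out is a plain short slot 68 long and 38 wide, the shortest of the four; it is for the cream bone piece. The point is the centre of the cut-out's floor, 6 mm above the table, the rim being 5 mm higher; x along its length, y across, z up.
- caliper: steel caliper with a black slide, a bystander, 150 x 55 mm and 9 mm high, lying flat to one side of the work; origin at the middle of its beam's underside, x along the beam.
- cup: small terracotta cup, a bystander, 64 mm across the rim and 55 mm high, standing to one side of the work; origin at the centre of its underside.
Not all that is in view belongs to the job. Of the things that look like the part that bears piece_wood_center, the middle-sized one is meant.

How it is judged:
By the outcome, as a careful person would: the job done as asked, in the order asked, and still so for the second after the job is handed in, with the robot touching nothing.
It also fails if it takes over 102 s, if anything falls off the work surface, if the arm or the gripper's body presses on something with over 40 N, if the wrist force passes 120 N, or if a joint passes its speed limit or range.

## Working session

There is one attempt and no reset: what is moved stays moved. The work goes in short steps, Python scripts to look and compute and a tool call to move; the robot and the scene stay as the last step left them, time stands still between calls to the robot, and variables do not carry over. Pictures are saved under pics/ and viewed, at most 14 in all, crops included, and the job is handed in when it is done.

Besides the shell and the picture viewer there is one more tool, called after "Emit:" as name(argument=value, ...) on one line, values as JSON. send_rows: Moves the arm, as the interface text tells. Its arguments: {"type":"object","properties":{"motion":{"type":"string"}},"required":["motion"]}

```bash
ls; mkdir -p pics; python3 - <<'E'
from workcell import bot, vision, workorder, boxes_of
import cv2
for n in ("scene","top"):
    im=vision.camera(n); cv2.imwrite(f"pics/{n}0.png",cv2.resize(im[:,:,::-1],None,fx=1.42,fy=1.42,interpolation=cv2.INTER_CUBIC))
    cv2.imwrite(f"{n}0_raw.png",im[:,:,::-1])
    print(n,vision.camera_model(n))
o=bot.get_obs();print(o)
E
```

```text
pics
scene {'fov_y': 50.11210869280972, 'cx': 271.3823023426178, 'cy': 199.80997316237372, 'world_from_camera': array([[ 0.74057484,  0.57587314, -0.34629328,  0.91556176],
       [ 0.67194399, -0.62977343,  0.38971362, -0.50436861],
       [ 0.0063393 , -0.52130179, -0.85334885,  1.09175739],
       [ 0.        ,  0.        ,  0.        ,  1.        ]])}
top {'fov_y': 49.83189003413286, 'cx': 283.0956655838174, 'cy': 209.9653815828152, 'world_from_camera': array([[ 0.01826884, -0.99605484,  0.08683899,  0.39200359],
       [-0.9997878 , -0.01902582, -0.00789729, -0.01258957],
       [ 0.00951832, -0.08667629, -0.99619106,  1.16971847],
       [ 0.        ,  0.        ,  0.        ,  1.        ]])}
{'clock': 0.1, 'joint_pos': array([ 1.11903516e+00,  2.41355902e-01,  3.85523405e-03,  1.33516571e+00,
       -1.81874869e-05,  1.57080687e+00]), 'joint_vel': array([-0.00041103, -0.00222475,  0.00314553, -0.00014525,  0.00141204,
       -0.00176039]), 'tau': array([-1.62371953e-04, -3.73137116e+01,  2.53009808e+01,  1.08672632e-02,
       -6.37616381e-05,  1.28341813e-05]), 'eef_pos': array([0.21803852, 0.44933913, 0.23049141]), 'tool_rot': array([ 2.23969690e-01,  9.74595662e-01, -9.13312240e-04, -2.00545401e-04]), 'ft_force': array([0.69896115, 0.18462758, 0.58064713]), 'ft_torque': array([-0.04569663,  0.0319365 , -0.03172602]), 'grasp_force': 0.0, 'grip_width': 0.08546374663622541}
```

View pics/top0.png

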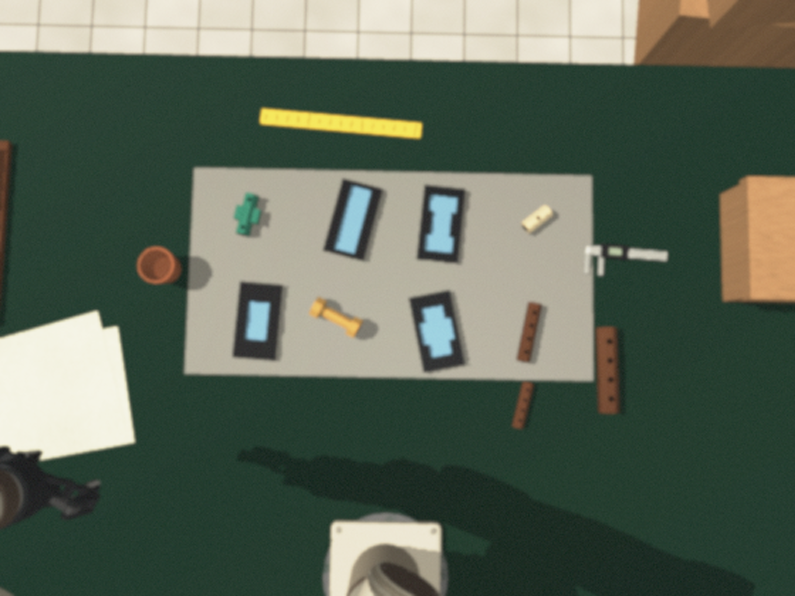

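View pics/scene0.png

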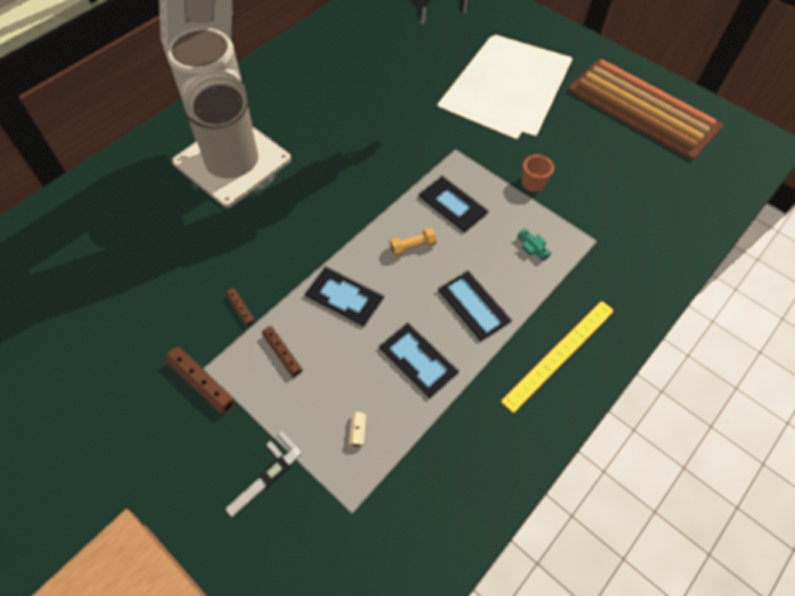

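The top view shows four trays: bone (258,321), wood (353,219), brass (441,224) and green (438,332). The pieces are green (248,214), brass (336,316), bone (538,219), and three brown bars, of which the one at (530,332) is middle-sized. The positions are in the 1.42× picture.

```bash
cat > h.py <<'E'
import numpy as np, cv2
from workcell import bot, vision
F={}
def ray(n,p,z):
    m=vision.camera_model(n); f=210/np.tan(np.radians(m["fov_y"]/2)); T=m["world_from_camera"]
    d=T[:3,:3]@np.array([(p[0]-m["cx"])/f,(p[1]-m["cy"])/f,1]); o=T[:3,3]
    return (o+d*(z-o[2])/d[2])[:2]
def proj(n,X):
    m=vision.camera_model(n); f=210/np.tan(np.radians(m["fov_y"]/2)); T=m["world_from_camera"]
    c=T[:3,:3].T@(np.array(X)-T[:3,3]); return np.array([m["cx"]+f*c[0]/c[2],m["cy"]+f*c[1]/c[2]])
R={'blue':((95,60,120),(115,255,255)),'green':((65,110,60),(92,255,255)),'brass':((10,110,130),(25,255,255)),'bone':((18,40,160),(32,130,255)),'wood':((0,70,20),(14,255,140))}
def seg(n,im,col,c,z,r=50):
    "im BGR raw, c seed pixel, z plane -> world centre, long-axis angle, size"
    hsv=cv2.cvtColor(im,cv2.COLOR_BGR2HSV); m=cv2.inRange(hsv,*R[col])
    k,l,s,ce=cv2.connectedComponentsWithStats(m)
    ids=[i for i in range(1,k) if s[i,4]>60 and np.hypot(*(ce[i]-c))<r]
    if not ids: return None
    i=min(ids,key=lambda i:np.hypot(*(ce[i]-c)))
    ys,xs=np.where(l==i); W=np.array([ray(n,(x,y),z) for x,y in zip(xs,ys)])
    (cx,cy),(w,h),a=cv2.minAreaRect((W*1000).astype(np.float32))
    if w<h: w,h,a=h,w,a+90
    a=(a+90)%180-90
    return dict(c=W.mean(0).round(4),rc=np.round([cx,cy],1),size=np.round([w,h],1),ang=round(a,1))
E
python3 - <<'E'
from h import *
S=dict(wood=('wood',(530,332),.012),woodS=('wood',(523,405),.009),woodL=('wood',(608,370),.012),brass=('brass',(336,316),.018),green=('green',(248,214),.012),bone=('bone',(538,219),.012),
t_wood=('blue',(353,219),.006),t_brass=('blue',(441,224),.006),t_green=('blue',(438,332),.006),t_bone=('blue',(258,321),.006))
t=cv2.imread('top0_raw.png');s=cv2.imread('scene0_raw.png')
for k,(c,p,z) in S.items():
    p=np.array(p)/1.42; print(k,'top',seg('top',t,c,p,z,12))
    q=proj('scene',[*ray('top',p,z),z]); print('   scene',(q*1.42).round(),seg('scene',s,c,q,z,15))
print(proj('top',[0,0,.0])*1.42, [ (ray('top',np.array(p)/1.42,0)).round(3) for p in ((627,255),(158,266))])
E
```

```text
wood top {'c': array([ 0.437 , -0.2512]), 'rc': array([ 436.8, -251.2]), 'size': array([106.2,  23.2]), 'ang': -11.8}
   scene [281. 353.] {'c': array([ 0.4321, -0.2501]), 'rc': array([ 430.5, -249.8]), 'size': array([114.5,  23.3]), 'ang': -11.7}
woodS top {'c': array([ 0.3066, -0.241 ]), 'rc': array([ 306.2, -241.2]), 'size': array([84.1, 20.3]), 'ang': -14.0}
   scene [240. 308.] {'c': array([ 0.3013, -0.2394]), 'rc': array([ 299.9, -239.3]), 'size': array([88.3, 19.5]), 'ang': -12.9}
woodL top {'c': array([ 0.3712, -0.3928]), 'rc': array([ 372.1, -392.7]), 'size': array([152.5,  37.5]), 'ang': 1.4}
   scene [199. 383.] {'c': array([ 0.3643, -0.39  ]), 'rc': array([ 362.8, -389.7]), 'size': array([165.2,  35.6]), 'ang': 1.3}Traceback (most recent call last):
  File "<stdin>", line 6, in <module>
  File "h.py", line 19, in seg
    ys,xs=np.where(l==i); W=np.array([ray(n,(x,y),z) for x,y in zip(xs,ys)])
                                      ~~~^^^^^^^^^^^
  File "h.py", line 5, in ray
    m=vision.camera_model(n); f=210/np.tan(np.radians(m["fov_y"]/2)); T=m["world_from_camera"]
ValueError: time passes only in moves, steps and waits
```

```bash
python3 - <<'E'
s=open('h.py').read()
s=s.replace('F={}\n','from functools import lru_cache\ncm=lru_cache(vision.camera_model)\n').replace('m=vision.camera_model(n)','m=cm(n)')
open('h.py','w').write(s)
E
python3 - <<'E'
from h import *
S=dict(brass=('brass',(336,316),.018),green=('green',(248,214),.012),bone=('bone',(538,219),.012),
t_wood=('blue',(353,219),.006),t_brass=('blue',(441,224),.006),t_green=('blue',(438,332),.006),t_bone=('blue',(258,321),.006))
t=cv2.imread('top0_raw.png');s=cv2.imread('scene0_raw.png')
for k,(c,p,z) in S.items():
    p=np.array(p)/1.42; print(k,'top',seg('top',t,c,p,z,12))
    q=proj('scene',[*ray('top',p,z),z]); print('   scene',(q*1.42).round(),seg('scene',s,c,q,z,15))
print(proj('top',[0,0,.0])*1.42, [ (ray('top',np.array(p)/1.42,0)).round(3) for p in ((627,255),(158,266))])
E
```

```text
brass top {'c': array([0.4567, 0.0975]), 'rc': array([456.8,  97.6]), 'size': array([91.6, 32. ]), 'ang': 62.9}
   scene [414. 244.] {'c': array([0.4517, 0.1009]), 'rc': array([451.8, 102. ]), 'size': array([94.5, 38. ]), 'ang': 62.1}
green top {'c': array([0.6418, 0.2643]), 'rc': array([642.2, 264.1]), 'size': array([70.8, 39.8]), 'ang': -11.7}
   scene [534. 246.] {'c': array([0.6382, 0.2657]), 'rc': array([637.6, 266. ]), 'size': array([74.3, 41.1]), 'ang': -12.3}
bone top {'c': array([ 0.646 , -0.2651]), 'rc': array([ 646.1, -265.6]), 'size': array([65.3, 28.1]), 'ang': -52.0}
   scene [357. 432.] {'c': array([ 0.6389, -0.2606]), 'rc': array([ 639.1, -260.4]), 'size': array([61.1, 28.2]), 'ang': -49.4}
t_wood top {'c': array([0.6372, 0.0713]), 'rc': array([637.7,  71.4]), 'size': array([124.4,  39.3]), 'ang': -13.7}
   scene [474. 306.] {'c': array([0.6347, 0.0726]), 'rc': array([633.4,  73. ]), 'size': array([123.2,  37.4]), 'ang': -13.5}
t_brass top {'c': array([ 0.6329, -0.0907]), 'rc': array([633.2, -90.6]), 'size': array([106. ,  51.9]), 'ang': -5.0}
   scene [418. 360.] {'c': array([ 0.6299, -0.09  ]), 'rc': array([629. , -89.1]), 'size': array([106.3,  49.1]), 'ang': -5.6}
t_green top {'c': array([ 0.4354, -0.0857]), 'rc': array([435.6, -85.7]), 'size': array([92.7, 60.2]), 'ang': 12.3}
   scene [342. 297.] {'c': array([ 0.4314, -0.0839]), 'rc': array([431.1, -84. ]), 'size': array([91.6, 55.6]), 'ang': 12.4}
t_bone top {'c': array([0.448 , 0.2395]), 'rc': array([448. , 239.5]), 'size': array([70.4, 38.8]), 'ang': -3.6}
   scene [452. 204.] {'c': array([0.4435, 0.2417]), 'rc': array([443.4, 241.5]), 'size': array([69.5, 36.4]), 'ang': -4.1}
[384.46923783 577.15244157] [array([ 0.582, -0.436]), array([0.545, 0.426])]
```

```bash
cat > plan.py <<'E'
# plan.py x y z longaxis_deg -> shift (cm, tool axes), twist (rad) from current pose; splits into calls
import sys, numpy as np
from workcell import bot
from scipy.spatial.transform import Rotation as Ro
o=bot.get_obs(); p=o['eef_pos']; R=Ro.from_quat(o['tool_rot']).as_matrix()
print('pos',p.round(4),'axisdeg',round(np.degrees(np.arctan2(R[1,0],R[0,0])),1),'tilt',R[2].round(3),'q',o['joint_pos'].round(2),'t',o['clock'],'w',round(o['grip_width'],4),'gf',o['grasp_force'],'F',o['ft_force'].round(1))
if len(sys.argv)>4:
    x,y,z,a=map(float,sys.argv[1:5]); h=np.arctan2(R[1,0],R[0,0]); q1=np.arctan2(y,x)
    best=None
    for k in range(-2,3):
        g=np.radians(a)+k*np.pi          # tool x along the long axis
        tw=-(g-h); q6=o['joint_pos'][5]+tw+(q1-o['joint_pos'][0])
        if abs(q6)<2.9 and (best is None or abs(tw)<abs(best[0])): best=(tw,q6)
    tw,q6=best; d=np.array([x,y,z])-p
    print('q6',round(q6,2),'shift cm',(R.T@d*100).round(1),'twist',round(tw,2))
E
python3 plan.py 0.641 0.264 0.12 -12
```

```text
pos [0.218  0.4493 0.2305] axisdeg 154.1 tilt [-0.    -0.002 -1.   ] q [ 1.12  0.24  0.    1.34 -0.    1.57] t 0.1 w 0.0855 gf 0.0 F [0.7 0.2 0.6]
q6 0.6 shift cm [-46.1   1.8  11. ] twist -0.24
```

Emit:
send_rows(motion="-1 -23 0.9 0 0; -1 -23 0.9 0 0; -1 -23 0.9 0 0; -1 -23 0.9 0 0; -1 -23 0.9 0 0")

```text
clock: 0.6
eef_pos: [0.4318, 0.3555, 0.2306]
tool_rot: [0.225, 0.974, -0.0, 0.0]
ft_force: [-0.1, 0.6, -0.2]
grip_width: 0.0855
grasp_force: 0.0
```

Emit:
send_rows(motion="-1 -21 0.9 8 -0.24; -1 -21 0.9 8 -0.24; -1 -21 0.9 8 -0.24; -1 -21 0.9 8 -0.24; -1 -21 0.9 8 -0.24")

```text
clock: 1.1
eef_pos: [0.624, 0.2709, 0.1478]
tool_rot: [0.107, 0.994, -0.001, -0.001]
ft_force: [-1.1, 0.6, -0.5]
grip_width: 0.0854
grasp_force: 0.0
```

```bash
python3 plan.py 0.641 0.264 0.12 -12; python3 - <<'E'
from h import *
for n in ("scene","top"):
    im=vision.camera(n); cv2.imwrite(f"{n}1_raw.png",im[:,:,::-1])
t=cv2.imread('top1_raw.png');s=cv2.imread('scene1_raw.png')
a=cv2.resize(cv2.imread('top0_raw.png')[120:190,340:430],None,fx=4,fy=4)
b=cv2.resize(t[100:190,130:260],None,fx=3,fy=3); c=cv2.resize(s[120:220,310:430],None,fx=3,fy=3)
H=300;W=400
g=np.zeros((600,800,3),np.uint8)
for i,k in enumerate((a,b,c)):
    k=k[:H,:W]; y,x=(i//2)*H,(i%2)*W; g[y:y+k.shape[0],x:x+k.shape[1]]=k
cv2.imwrite('pics/c1.png',g)
E
```

```text
pos [0.624  0.2709 0.1478] axisdeg 167.7 tilt [ 0.002 -0.003 -1.   ] q [ 0.41  0.65  0.42  1.35 -0.    0.63] t 1.1 w 0.0854 gf 0.0 F [-1.1  0.6 -0.5]
q6 0.6 shift cm [-1.8 -0.3  2.8] twist -0.01
```

View pics/c1.png

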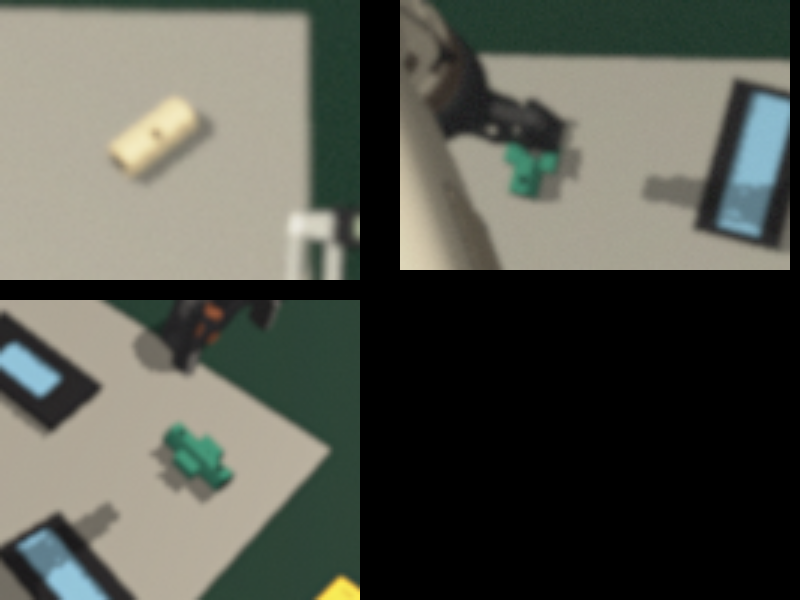

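The bone bar is clean at crop (154,137), which is about raw px (378,154). The fingers are over the green piece, so I'm descending.

Emit:
send_rows(motion="-1 -1.7 -0.3 3 -0.01; -1 -1.7 -0.3 6 -0.01; -1 -1.7 -0.3 9 -0.01; -1 -1.7 -0.3 10.5 -0.01; -1 -1.7 -0.3 10.5 -0.01")

```text
clock: 1.7
eef_pos: [0.6346, 0.2671, 0.0429]
tool_rot: [0.1, 0.995, -0.002, -0.003]
ft_force: [-0.4, -0.3, -0.1]
grip_width: 0.0855
grasp_force: 0.0
```

```bash
python3 plan.py 0.6405 0.264 0.005 -12
```

```text
pos [0.6346 0.2671 0.0429] axisdeg 168.5 tilt [ 0.006 -0.004 -1.   ] q [0.4  0.74 0.31 1.15 0.   0.6 ] t 1.7 w 0.0855 gf 0.0 F [-0.4 -0.3 -0.1]
q6 0.6 shift cm [-0.7 -0.2  3.8] twist 0.01
```

Emit:
send_rows(motion="-1 -0.6 -0.2 1.5 0; -1 -0.6 -0.2 3 0; -1 -0.6 -0.2 3.8 0; -1 -0.6 -0.2 3.8 0; -1 -0.6 -0.2 3.8 0")

```text
clock: 2.2
eef_pos: [0.6434, 0.2643, 0.0082]
tool_rot: [0.101, 0.995, -0.0, -0.0]
ft_force: [0.6, -0.0, -0.1]
grip_width: 0.0855
grasp_force: 0.0
```

Emit:
send_rows(motion="1 0 0 0 0; 1 0 0 0 0; 1 0 0 0 0; 1 0 0 0 0; 1 0 0 0 0")

```text
clock: 2.7
eef_pos: [0.6442, 0.2645, 0.0095]
tool_rot: [0.101, 0.995, 0.0, 0.001]
ft_force: [-0.4, 0.5, 4.8]
grip_width: 0.0418
grasp_force: 61.2
```

Emit:
send_rows(motion="1 0 0 0 0; 1 0 0 0 0; 1 0 0 0 0; 1 0 0 0 0; 1 0 0 0 0")

```text
clock: 3.2
eef_pos: [0.6442, 0.2646, 0.0094]
tool_rot: [0.101, 0.995, 0.0, 0.001]
ft_force: [0.2, 0.7, 5.9]
grip_width: 0.0419
grasp_force: 61.4
```

Emit:
send_rows(motion="1 0 0 -1 0; 1 0 0 -3 0; 1 0 0 -6 0; 1 0 0 -9 0; 1 0 0 -9 0")

```text
clock: 3.7
eef_pos: [0.6462, 0.2654, 0.1039]
tool_rot: [0.101, 0.995, 0.002, 0.004]
ft_force: [2.0, 0.5, -0.4]
grip_width: 0.0423
grasp_force: 60.9
```

```bash
python3 plan.py 0.434 -0.085 0.10 12.3
```

```text
pos [0.6462 0.2654 0.1039] axisdeg 168.4 tilt [-0.007  0.005 -1.   ] q [0.39 0.7  0.4  1.26 0.   0.59] t 3.7 w 0.0423 gf 60.86905360221863 F [ 2.   0.5 -0.4]
q6 -0.41 shift cm [ 13.8 -38.6   0.1] twist -0.42
```

Emit:
send_rows(motion="1 1.4 -3.9 0 0; 1 2.8 -7.8 0 0; 1 4.2 -11.7 0 0; 1 5.6 -15.6 0 0; 1 6.9 -19.3 0 0")

```text
clock: 4.2
eef_pos: [0.535, 0.0874, 0.0972]
tool_rot: [0.101, 0.995, -0.0, -0.001]
ft_force: [0.3, -0.5, 0.4]
grip_width: 0.0422
grasp_force: 61.0
```

Emit:
send_rows(motion="1 1.4 -3.9 0 -0.1; 1 2.8 -7.8 0 -0.2; 1 4.2 -11.7 0 -0.3; 1 5.6 -15.6 0 -0.42; 1 6.9 -19.3 0 -0.42")

```text
clock: 4.7
eef_pos: [0.4288, -0.0873, 0.0976]
tool_rot: [-0.11, 0.994, 0.0, -0.001]
ft_force: [0.6, -0.3, -1.1]
grip_width: 0.0421
grasp_force: 61.0
```

Emit:
send_rows(motion="1 0 0 0 0; 1 0 0 0 0; 1 0 0 0 0; 1 0 0 0 0; 1 0 0 0 0")

```text
clock: 5.2
eef_pos: [0.4314, -0.0853, 0.0981]
tool_rot: [-0.11, 0.994, 0.0, -0.0]
ft_force: [1.5, -0.2, -0.5]
grip_width: 0.042
grasp_force: 61.0
```

```bash
python3 plan.py 0.434 -0.085 0.016 12.3; python3 - <<'E'
from h import *
t=vision.camera('top')[:,:,::-1]; s=vision.camera('scene')[:,:,::-1]
g=np.zeros((600,800,3),np.uint8)
g[:450,:400]=cv2.resize(t[180:330,240:373],(400,450)); k=cv2.resize(s[150:300,180:313],(400,450)); g[:450,400:]=k
cv2.imwrite('pics/c2.png',g)
E
```

```text
pos [ 0.4314 -0.0853  0.0981] axisdeg -167.4 tilt [ 0.  0. -1.] q [-0.2   0.23 -0.38  0.96  0.   -0.42] t 5.2 w 0.042 gf 61.01905345916748 F [ 1.5 -0.2 -0.5]
q6 -0.41 shift cm [-0.3 -0.   8.2] twist 0.01
```

View pics/c2.png

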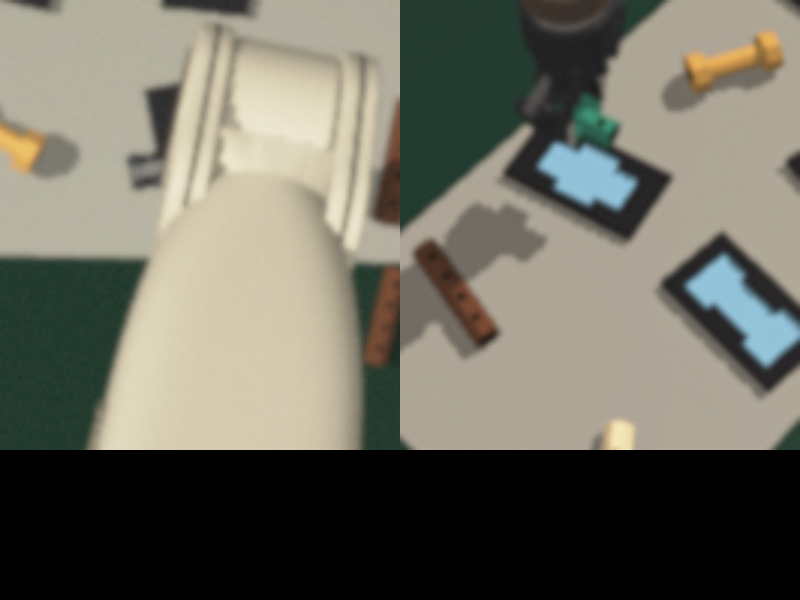

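The scene view shows the green piece held level above its tray (crop 595,120). Lowering it.

Emit:
send_rows(motion="1 -0.5 0 2 0; 1 -0.5 0 4 0; 1 -0.5 0 5.5 0; 1 -0.5 0 6.5 0; 1 -0.5 0 7 0")

```text
clock: 5.8
eef_pos: [0.4353, -0.0848, 0.0274]
tool_rot: [-0.109, 0.994, 0.0, -0.001]
ft_force: [0.4, 0.0, -0.5]
grip_width: 0.0419
grasp_force: 61.0
```

Emit:
send_rows(motion="1 0 0 0.4 0; 1 0 0 0.8 0; 1 0 0 1.1 0; 1 0 0 1.1 0; 1 0 0 1.1 0")

```text
clock: 6.3
eef_pos: [0.4359, -0.0852, 0.0175]
tool_rot: [-0.109, 0.994, -0.0, 0.0]
ft_force: [0.5, 0.7, -0.5]
grip_width: 0.0417
grasp_force: 61.0
```

Emit:
send_rows(motion="1 0 0 0.1 0; 1 0 0 0.2 0; 1 0 0 0.2 0; 1 0 0 0.2 0; 1 0 0 0.2 0")

```text
clock: 6.8
eef_pos: [0.4359, -0.0852, 0.0154]
tool_rot: [-0.109, 0.994, -0.0, 0.0]
ft_force: [0.3, -0.1, -0.2]
grip_width: 0.042
grasp_force: 61.1
```

Emit:
send_rows(motion="1 0 0 0.1 0; 1 0 0 0.1 0; 1 0 0 0.2 0; 1 0 0 0.2 0; 1 0 0 0.2 0")

```text
clock: 7.3
eef_pos: [0.4359, -0.0852, 0.0152]
tool_rot: [-0.109, 0.994, -0.0, 0.0]
ft_force: [-5.6, 1.1, 18.3]
grip_width: 0.042
grasp_force: 63.1
```

Emit:
send_rows(motion="0 0 0 -0.2 0; -0.5 0 0 -0.2 0; -1 0 0 -0.2 0; -1 0 0 -0.2 0; -1 0 0 -0.2 0")

```text
clock: 7.8
eef_pos: [0.4357, -0.0851, 0.015]
tool_rot: [-0.109, 0.994, 0.0, -0.0]
ft_force: [0.5, -0.1, -0.1]
grip_width: 0.0854
grasp_force: 0.0
```

Emit:
send_rows(motion="-1 0 0 -2 0; -1 0 0 -5 0; -1 0 0 -9 0; -1 0 0 -10 0; -1 0 0 -10 0")

```text
clock: 8.3
eef_pos: [0.4374, -0.0855, 0.117]
tool_rot: [-0.109, 0.994, -0.001, 0.002]
ft_force: [-0.5, 0.5, -1.0]
grip_width: 0.0855
grasp_force: 0.0
```

```bash
python3 plan.py 0.455 0.0985 0.10 62.5
```

```text
pos [ 0.4374 -0.0855  0.117 ] axisdeg -167.5 tilt [-0.004 -0.002 -1.   ] q [-0.19  0.22 -0.34  1.01  0.   -0.41] t 8.3 w 0.0855 gf 0.0 F [-0.5  0.5 -1. ]
q6 -0.88 shift cm [-5.7 17.6  1.7] twist -0.87
```

Emit:
send_rows(motion="-1 -1.1 3.5 0 -0.12; -1 -2.2 7 0 -0.24; -1 -3.3 10.5 0 -0.36; -1 -4.4 14 0 -0.48; -1 -5.7 17.6 0 -0.6")

```text
clock: 8.8
eef_pos: [0.4518, 0.1, 0.1133]
tool_rot: [-0.4, 0.917, 0.0, -0.002]
ft_force: [1.2, 0.7, 0.9]
grip_width: 0.0855
grasp_force: 0.0
```

Emit:
send_rows(motion="-1 0 0 1 -0.1; -1 0 0 3 -0.2; -1 0 0 3 -0.27; -1 0 0 3 -0.27; -1 0 0 3 -0.27")

```text
clock: 9.3
eef_pos: [0.4526, 0.0988, 0.0842]
tool_rot: [-0.517, 0.856, 0.0, -0.001]
ft_force: [-0.1, -0.5, 0.0]
grip_width: 0.0854
grasp_force: 0.0
```

```bash
python3 plan.py 0.455 0.0985 0.012 62.5; python3 - <<'E'
from h import *
t=np.ascontiguousarray(vision.camera('top')[:,:,::-1]); cv2.imwrite('top2_raw.png',t)
s=np.ascontiguousarray(vision.camera('scene')[:,:,::-1])
g=np.zeros((450,800,3),np.uint8)
g[:,:400]=cv2.resize(t[180:330,200:333],(400,450)); g[:,400:]=cv2.resize(s[120:270,180:313],(400,450))
cv2.imwrite('pics/c3.png',g)
print(seg('top',cv2.imread('top0_raw.png'),'bone',np.array((378,154)),.012,12))
hsv=cv2.cvtColor(cv2.imread('top0_raw.png'),cv2.COLOR_BGR2HSV)
print(hsv[154,378],hsv[140,400],hsv[160,372])
E
```

```text
pos [0.4526 0.0988 0.0842] axisdeg -117.7 tilt [ 0.001  0.002 -1.   ] q [ 0.21  0.29 -0.34  0.94 -0.   -0.87] t 9.3 w 0.0854 gf 0.0 F [-0.1 -0.5  0. ]
q6 -0.88 shift cm [-0.1 -0.2  7.2] twist -0.0
{'c': array([ 0.646 , -0.2651]), 'rc': array([ 646.1, -265.6]), 'size': array([65.3, 28.1]), 'ang': -52.0}
[ 21  77 215] [ 23  32 176] [ 23  69 228]
```

View pics/c3.png

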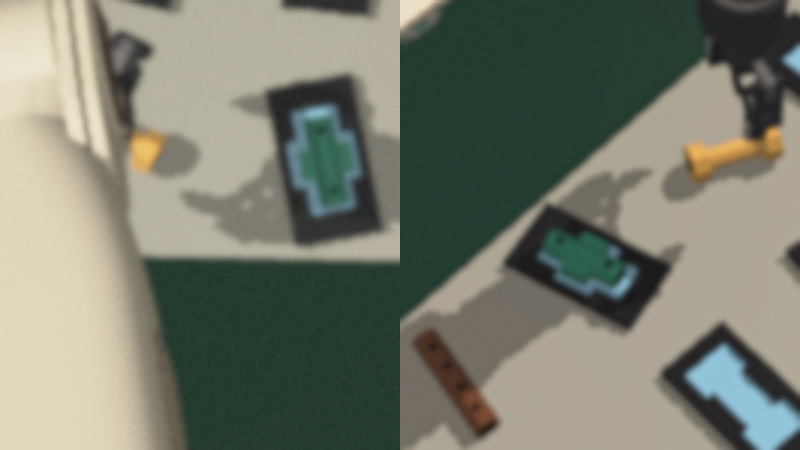

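The green piece is seated in its cut-out (top crop 323,160). The gripper is over the brass piece, so I'm descending.

Emit:
send_rows(motion="-1 0 -0.2 2 0; -1 0 -0.2 4 0; -1 0 -0.2 6 0; -1 0 -0.2 7.2 0; -1 0 -0.2 7.2 0")

```text
clock: 9.9
eef_pos: [0.4537, 0.0976, 0.0119]
tool_rot: [-0.517, 0.856, 0.001, -0.002]
ft_force: [0.3, -0.5, 0.2]
grip_width: 0.0853
grasp_force: 0.0
```

Emit:
send_rows(motion="1 0 0 0 0; 1 0 0 0 0; 1 0 0 0 0; 1 0 0 0 0; 1 0 0 0 0")

```text
clock: 10.4
eef_pos: [0.4557, 0.0982, 0.0142]
tool_rot: [-0.518, 0.856, -0.0, 0.001]
ft_force: [-1.4, -1.2, 1.5]
grip_width: 0.0177
grasp_force: 58.9
```

Emit:
send_rows(motion="1 0 0 0 0; 1 0 0 0 0; 1 0 0 0 0; 1 0 0 0 0; 1 0 0 0 0")

```text
clock: 10.9
eef_pos: [0.4557, 0.0981, 0.0141]
tool_rot: [-0.518, 0.856, -0.0, 0.001]
ft_force: [-1.8, -0.4, 5.6]
grip_width: 0.0182
grasp_force: 59.4
```

Emit:
send_rows(motion="1 0 0 -1 0; 1 0 0 -3 0; 1 0 0 -6 0; 1 0 0 -9 0; 1 0 0 -9 0")

```text
clock: 11.4
eef_pos: [0.4581, 0.0988, 0.1075]
tool_rot: [-0.518, 0.856, -0.001, 0.004]
ft_force: [1.2, -0.4, -1.9]
grip_width: 0.0181
grasp_force: 59.0
```

```bash
python3 plan.py 0.632 -0.0905 0.10 -5.2;  python3 - <<'E'
from h import *
R['bone']=((18,52,160),(32,255,255))
print(seg('top',cv2.imread('top0_raw.png'),'bone',np.array((378,154)),.012,12))
print(seg('scene',cv2.imread('scene0_raw.png'),'bone',np.array((357,432))/1.42,.012,12))
E
```

```text
pos [0.4581 0.0988 0.1075] axisdeg -117.7 tilt [-0.005 -0.006 -1.   ] q [ 0.21  0.27 -0.3   0.99  0.   -0.88] t 11.4 w 0.0181 gf 58.9889844506979 F [ 1.2 -0.4 -1.9]
q6 -0.05 shift cm [  8.7 -24.2   0.9] twist 1.18
{'c': array([ 0.6457, -0.2661]), 'rc': array([ 646.1, -266.3]), 'size': array([61.6, 26.5]), 'ang': -51.1}
{'c': array([ 0.6393, -0.2616]), 'rc': array([ 639.3, -261.9]), 'size': array([58.5, 26.3]), 'ang': -49.8}
```

Emit:
send_rows(motion="1 0.9 -2.4 0 0.12; 1 1.8 -4.8 0 0.24; 1 2.7 -7.2 0 0.36; 1 3.6 -9.7 0 0.48; 1 4.4 -12.1 0 0.6")

```text
clock: 11.9
eef_pos: [0.5416, 0.0021, 0.1024]
tool_rot: [-0.239, 0.971, 0.0, -0.001]
ft_force: [0.5, 0.0, -1.5]
grip_width: 0.0181
grasp_force: 59.0
```

```bash
python3 plan.py 0.632 -0.0905 0.10 -5.2
```

```text
pos [0.5416 0.0021 0.1024] axisdeg -152.3 tilt [ 0.002  0.001 -1.   ] q [ 0.    0.41 -0.1   1.06  0.   -0.48] t 11.9 w 0.0181 gf 59.02643767185509 F [ 0.5  0.  -1.5]
q6 -0.05 shift cm [ -3.7 -12.4   0.2] twist 0.57
```

Emit:
send_rows(motion="1 -0.7 -2.5 0 0.12; 1 -1.5 -5 0 0.24; 1 -2.2 -7.5 0 0.36; 1 -3 -10 0 0.48; 1 -3.7 -12.4 0 0.57")

```text
clock: 12.4
eef_pos: [0.6326, -0.0899, 0.102]
tool_rot: [0.043, 0.999, 0.0, -0.001]
ft_force: [-0.3, 0.4, -1.6]
grip_width: 0.0184
grasp_force: 59.0
```

Emit:
send_rows(motion="1 0 0 1 0; 1 0 0 3 0; 1 0 0 4 0; 1 0 0 5 0; 1 0 0 5 0")

```text
clock: 12.9
eef_pos: [0.6308, -0.0885, 0.0511]
tool_rot: [0.04, 0.999, 0.0, -0.002]
ft_force: [-0.2, -0.7, -0.9]
grip_width: 0.0179
grasp_force: 59.0
```

```bash
python3 plan.py 0.632 -0.0905 0.021 -5.2
```

```text
pos [ 0.6308 -0.0885  0.0511] axisdeg 175.4 tilt [ 0.004  0.    -1.   ] q [-0.14  0.63  0.13  1.07  0.   -0.06] t 12.9 w 0.0179 gf 59.01822600513697 F [-0.2 -0.7 -0.9]
q6 -0.05 shift cm [-0.1 -0.2  3. ] twist 0.01
```

Emit:
send_rows(motion="1 -0.1 -0.2 1 0.01; 1 -0.1 -0.2 2 0.01; 1 -0.1 -0.2 2.5 0.01; 1 -0.1 -0.2 2.8 0.01; 1 -0.1 -0.2 2.8 0.01")

```text
clock: 13.4
eef_pos: [0.6332, -0.0912, 0.0247]
tool_rot: [0.046, 0.999, 0.0, -0.0]
ft_force: [0.5, -0.3, -2.3]
grip_width: 0.018
grasp_force: 59.0
```

Emit:
send_rows(motion="1 0 0 0.1 0; 1 0 0 0.2 0; 1 0 0 0.2 0; 1 0 0 0.2 0; 1 0 0 0.2 0")

```text
clock: 13.9
eef_pos: [0.6336, -0.0913, 0.0235]
tool_rot: [0.046, 0.999, -0.0, 0.0]
ft_force: [0.1, -0.3, -1.8]
grip_width: 0.0181
grasp_force: 59.0
```

Emit:
send_rows(motion="1 0 0 0.1 0; 1 0 0 0.2 0; 1 0 0 0.3 0; 1 0 0 0.3 0; 1 0 0 0.3 0")

```text
clock: 14.4
eef_pos: [0.6335, -0.0913, 0.0203]
tool_rot: [0.046, 0.999, -0.0, -0.0]
ft_force: [-0.8, -0.4, -0.7]
grip_width: 0.0182
grasp_force: 59.1
```

Emit:
send_rows(motion="1 0 0 0 0; 1 0 0 0.1 0; 1 0 0 0.1 0; 1 0 0 0.1 0; 1 0 0 0.1 0")

```text
clock: 14.9
eef_pos: [0.6336, -0.0913, 0.0202]
tool_rot: [0.046, 0.999, -0.0, 0.0]
ft_force: [-2.5, 0.3, 6.2]
grip_width: 0.0181
grasp_force: 59.8
```

Touching at the expected height. Releasing.

Emit:
send_rows(motion="0 0 0 -0.1 0; -0.5 0 0 -0.1 0; -1 0 0 -0.1 0; -1 0 0 -0.1 0; -1 0 0 -0.1 0")

```text
clock: 15.4
eef_pos: [0.6335, -0.0913, 0.0201]
tool_rot: [0.046, 0.999, -0.0, -0.0]
ft_force: [0.1, 0.3, 0.2]
grip_width: 0.085
grasp_force: 0.0
```

Emit:
send_rows(motion="-1 0 0 -2 0; -1 0 0 -5 0; -1 0 0 -8 0; -1 0 0 -8 0; -1 0 0 -8 0")

```text
clock: 15.9
eef_pos: [0.6342, -0.0914, 0.1013]
tool_rot: [0.046, 0.999, -0.0, 0.001]
ft_force: [0.0, -0.2, -0.8]
grip_width: 0.0855
grasp_force: 0.0
```

```bash
python3 plan.py 0.6435 -0.265 0.10 -50.5
```

```text
pos [ 0.6342 -0.0914  0.1013] axisdeg 174.7 tilt [-0.002 -0.    -1.   ] q [-0.14  0.59  0.2   1.17  0.   -0.05] t 15.9 w 0.0855 gf 0.0 F [ 0.  -0.2 -0.8]
q6 0.49 shift cm [ -2.5 -17.2   0.1] twist 0.79
```

Emit:
send_rows(motion="-1 -0.5 -3.5 0 0.13; -1 -1 -7 0 0.26; -1 -1.5 -10.5 0 0.39; -1 -2 -14 0 0.52; -1 -2.5 -17.2 0 0.65")

```text
clock: 16.4
eef_pos: [0.6414, -0.2661, 0.0981]
tool_rot: [0.365, 0.931, -0.0, -0.002]
ft_force: [-0.2, -0.3, -0.8]
grip_width: 0.0853
grasp_force: 0.0
```

Emit:
send_rows(motion="-1 0 0 0 0.14; -1 0 0 2 0.14; -1 0 0 3 0.14; -1 0 0 3 0.14; -1 0 0 3 0.14")

```text
clock: 16.9
eef_pos: [0.6421, -0.2643, 0.0693]
tool_rot: [0.426, 0.904, -0.0, -0.001]
ft_force: [0.1, -0.9, 1.1]
grip_width: 0.0855
grasp_force: 0.0
```

```bash
python3 plan.py 0.6435 -0.265 0.008 -50.5; python3 - <<'E'
from h import *
t=np.ascontiguousarray(vision.camera('top')[:,:,::-1]); cv2.imwrite('top3_raw.png',t)
s=np.ascontiguousarray(vision.camera('scene')[:,:,::-1])
g=np.zeros((450,800,3),np.uint8)
g[:,:400]=cv2.resize(t[100:250,290:423],(400,450)); g[:,400:]=cv2.resize(s[205:355,180:313],(400,450))
cv2.imwrite('pics/c4.png',g)
E
```

```text
pos [ 0.6421 -0.2643  0.0693] axisdeg 129.5 tilt [ 0.002 -0.001 -1.   ] q [-0.39  0.73  0.35  1.2   0.    0.49] t 16.9 w 0.0855 gf 0.0 F [ 0.1 -0.9  1.1]
q6 0.49 shift cm [-0.2  0.1  6.1] twist 0.0
```

View pics/c4.png

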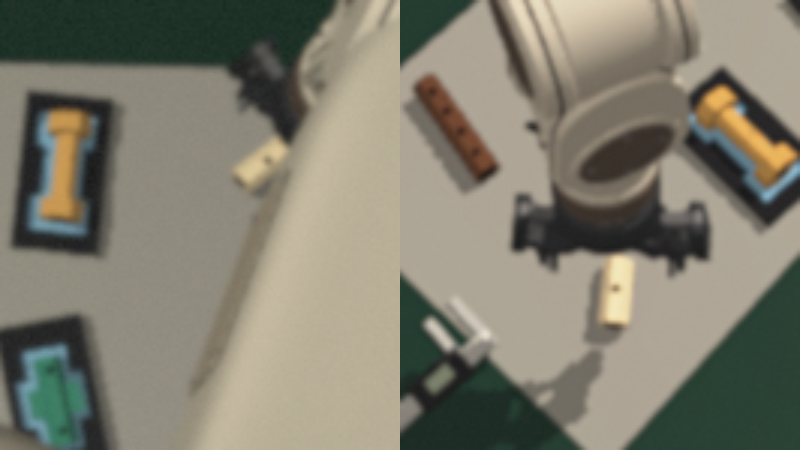

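The brass piece is seated in its tray (top crop 65,165). The fingers straddle the bone piece.

Emit:
send_rows(motion="-1 -0.2 0.1 2 0; -1 -0.2 0.1 4 0; -1 -0.2 0.1 5.5 0; -1 -0.2 0.1 6.1 0; -1 -0.2 0.1 6.1 0")

```text
clock: 17.5
eef_pos: [0.6441, -0.2654, 0.0084]
tool_rot: [0.427, 0.904, -0.0, -0.001]
ft_force: [0.6, 0.3, 0.4]
grip_width: 0.0851
grasp_force: 0.0
```

Emit:
send_rows(motion="1 0 0 0 0; 1 0 0 0 0; 1 0 0 0 0; 1 0 0 0 0; 1 0 0 0 0")

```text
clock: 18.0
eef_pos: [0.6454, -0.2661, 0.0104]
tool_rot: [0.427, 0.904, 0.0, 0.001]
ft_force: [0.5, -0.3, 0.6]
grip_width: 0.0222
grasp_force: 59.1
```

Emit:
send_rows(motion="1 0 0 0 0; 1 0 0 0 0; 1 0 0 0 0; 1 0 0 0 0; 1 0 0 0 0")

```text
clock: 18.5
eef_pos: [0.6453, -0.2661, 0.0102]
tool_rot: [0.427, 0.904, 0.0, 0.001]
ft_force: [-1.0, -1.2, 4.7]
grip_width: 0.0218
grasp_force: 59.8
```

Emit:
send_rows(motion="1 0 0 -1 0; 1 0 0 -3 0; 1 0 0 -6 0; 1 0 0 -9 0; 1 0 0 -9 0")

```text
clock: 19.0
eef_pos: [0.6475, -0.2669, 0.105]
tool_rot: [0.427, 0.904, 0.0, 0.004]
ft_force: [0.6, 0.2, 0.6]
grip_width: 0.022
grasp_force: 59.1
```

```bash
python3 plan.py 0.447 0.240 0.10 -3.8
```

```text
pos [ 0.6475 -0.2669  0.105 ] axisdeg 129.5 tilt [-0.008  0.004 -1.   ] q [-0.39  0.71  0.41  1.27  0.    0.49] t 19.0 w 0.022 gf 59.12651661783457 F [0.6 0.2 0.6]
q6 0.56 shift cm [51.9 16.7  0.2] twist -0.82
```

Emit:
send_rows(motion="1 3.5 1.1 0 0; 1 7 2.2 0 0; 1 10.5 3.3 0 0; 1 14 4.4 0 0; 1 17.3 5.6 0 0")

```text
clock: 19.5
eef_pos: [0.5761, -0.0952, 0.0982]
tool_rot: [0.427, 0.904, -0.0, -0.001]
ft_force: [0.2, 0.9, -0.6]
grip_width: 0.0217
grasp_force: 59.1
```

Emit:
send_rows(motion="1 3.5 1.1 0 0; 1 7 2.2 0 0; 1 10.5 3.3 0 0; 1 14 4.4 0 0; 1 17.3 5.6 0 0")

```text
clock: 20.0
eef_pos: [0.5093, 0.0737, 0.0984]
tool_rot: [0.427, 0.904, -0.001, -0.001]
ft_force: [0.7, 0.3, -0.6]
grip_width: 0.0223
grasp_force: 59.1
```

Emit:
send_rows(motion="1 3.5 1.1 0 -0.12; 1 7 2.2 0 -0.24; 1 10.5 3.3 0 -0.36; 1 14 4.4 0 -0.48; 1 17 5.5 0 -0.6")

```text
clock: 20.5
eef_pos: [0.4437, 0.2398, 0.0984]
tool_rot: [0.138, 0.99, -0.001, -0.001]
ft_force: [-0.2, -0.2, 0.7]
grip_width: 0.0217
grasp_force: 59.1
```

```bash
python3 plan.py 0.447 0.240 0.018 -3.8
```

```text
pos [0.4437 0.2398 0.0984] axisdeg 164.2 tilt [ 0.002 -0.001 -1.   ] q [ 0.5   0.35 -0.21  1.01  0.    0.77] t 20.5 w 0.0217 gf 59.12582661956549 F [-0.2 -0.2  0.7]
q6 0.56 shift cm [-0.3  0.1  8. ] twist -0.21
```

Gripped with the TCP 10.2 mm above the underside, so contact should come at z = 16.2 mm.

Emit:
send_rows(motion="1 -0.3 0.1 0 -0.1; 1 -0.3 0.1 2 -0.21; 1 -0.3 0.1 4 -0.21; 1 -0.3 0.1 5 -0.21; 1 -0.3 0.1 5 -0.21")

```text
clock: 21.0
eef_pos: [0.4468, 0.2378, 0.0472]
tool_rot: [0.036, 0.999, -0.001, -0.002]
ft_force: [-0.6, -0.4, -0.8]
grip_width: 0.0216
grasp_force: 59.1
```

Emit:
send_rows(motion="1 0 0 1 0; 1 0 0 2 0; 1 0 0 2.5 0; 1 0 0 2.5 0; 1 0 0 2.5 0")

```text
clock: 21.5
eef_pos: [0.4488, 0.2388, 0.0243]
tool_rot: [0.036, 0.999, 0.0, -0.0]
ft_force: [0.3, -0.8, -0.6]
grip_width: 0.0224
grasp_force: 59.1
```

```bash
python3 plan.py 0.447 0.240 0.0165 -3.8
```

```text
pos [0.4488 0.2388 0.0243] axisdeg 175.9 tilt [ 0.  0. -1.] q [ 0.49  0.45 -0.29  0.84  0.    0.56] t 21.5 w 0.0224 gf 59.12673342972994 F [ 0.3 -0.8 -0.6]
q6 0.56 shift cm [0.2 0.1 0.8] twist -0.01
```

Emit:
send_rows(motion="1 0.1 0 0.2 0; 1 0.1 0 0.4 0; 1 0.1 0 0.6 0; 1 0.1 0 0.7 0; 1 0.1 0 0.7 0")

```text
clock: 22.0
eef_pos: [0.4476, 0.2388, 0.0171]
tool_rot: [0.036, 0.999, -0.0, -0.0]
ft_force: [0.7, 0.1, -0.7]
grip_width: 0.0218
grasp_force: 59.1
```

Emit:
send_rows(motion="1 0 0 0.1 0; 1 0 0 0.2 0; 1 0 0 0.2 0; 1 0 0 0.2 0; 1 0 0 0.2 0")

```text
clock: 22.5
eef_pos: [0.4479, 0.239, 0.0162]
tool_rot: [0.036, 0.999, 0.0, 0.0]
ft_force: [-2.1, -1.2, 5.6]
grip_width: 0.022
grasp_force: 59.9
```

Emit:
send_rows(motion="0 0 0 -0.1 0; -0.5 0 0 -0.1 0; -1 0 0 -0.1 0; -1 0 0 -0.1 0; -1 0 0 -0.1 0")

```text
clock: 23.0
eef_pos: [0.4477, 0.2389, 0.0162]
tool_rot: [0.036, 0.999, -0.0, -0.0]
ft_force: [0.2, 0.5, -0.3]
grip_width: 0.0854
grasp_force: 0.0
```

Emit:
send_rows(motion="-1 0 0 -2 0; -1 0 0 -5 0; -1 0 0 -8 0; -1 0 0 -8 0; -1 0 0 -8 0")

```text
clock: 23.5
eef_pos: [0.4482, 0.2391, 0.0969]
tool_rot: [0.036, 0.999, 0.0, 0.001]
ft_force: [0.8, 0.4, -0.2]
grip_width: 0.0853
grasp_force: 0.0
```

```bash
python3 plan.py 0.436 -0.251 0.10 -11.8
```

```text
pos [0.4482 0.2391 0.0969] axisdeg 175.9 tilt [-0.002  0.001 -1.   ] q [ 0.49  0.36 -0.21  1.01 -0.    0.56] t 23.5 w 0.0853 gf 0.0 F [ 0.8  0.4 -0.2]
q6 -0.32 shift cm [ -2.3 -49.   -0.4] twist 0.13
```

Emit:
send_rows(motion="-1 -0.2 -4.5 0 0; -1 -0.4 -9 0 0; -1 -0.6 -13.5 0 0; -1 -0.8 -18 0 0; -1 -1 -22 0 0")

```text
clock: 24.0
eef_pos: [0.4402, 0.0168, 0.0948]
tool_rot: [0.036, 0.999, -0.0, -0.002]
ft_force: [0.9, 0.1, 0.1]
grip_width: 0.0853
grasp_force: 0.0
```

Emit:
send_rows(motion="-1 -0.2 -4.5 0 0; -1 -0.4 -9 0 0; -1 -0.6 -13.5 0 0; -1 -0.8 -18 0 0; -1 -1 -22 0 0")

```text
clock: 24.5
eef_pos: [0.4346, -0.203, 0.0948]
tool_rot: [0.036, 0.999, 0.001, -0.001]
ft_force: [0.7, 1.2, 0.6]
grip_width: 0.0855
grasp_force: 0.0
```

Emit:
send_rows(motion="-1 -0.3 -4.5 0 0.13; -1 -0.3 -4.8 1 0.13; -1 -0.3 -4.8 2 0.13; -1 -0.3 -4.8 2 0.13; -1 -0.3 -4.8 2 0.13")

```text
clock: 25.0
eef_pos: [0.4348, -0.2476, 0.0752]
tool_rot: [0.1, 0.995, 0.001, -0.001]
ft_force: [-0.1, 0.1, -1.0]
grip_width: 0.0852
grasp_force: 0.0
```

```bash
python3 plan.py 0.436 -0.251 0.008 -11.8; python3 - <<'E'
from h import *
t=np.ascontiguousarray(vision.camera('top')[:,:,::-1]); cv2.imwrite('top4_raw.png',t)
s=np.ascontiguousarray(vision.camera('scene')[:,:,::-1])
g=np.zeros((450,800,3),np.uint8)
g[:,:400]=cv2.resize(t[170:320,120:253],(400,450)); g[:,400:]=cv2.resize(s[185:335,130:263],(400,450))
cv2.imwrite('pics/c5.png',g)
E
```

```text
pos [ 0.4348 -0.2476  0.0752] axisdeg 168.6 tilt [ 0.003  0.001 -1.   ] q [-0.52  0.37 -0.25  0.96  0.   -0.32] t 25.0 w 0.0852 gf 0.0 F [-0.1  0.1 -1. ]
q6 -0.32 shift cm [-0.2 -0.3  6.7] twist 0.01
```

View pics/c5.png

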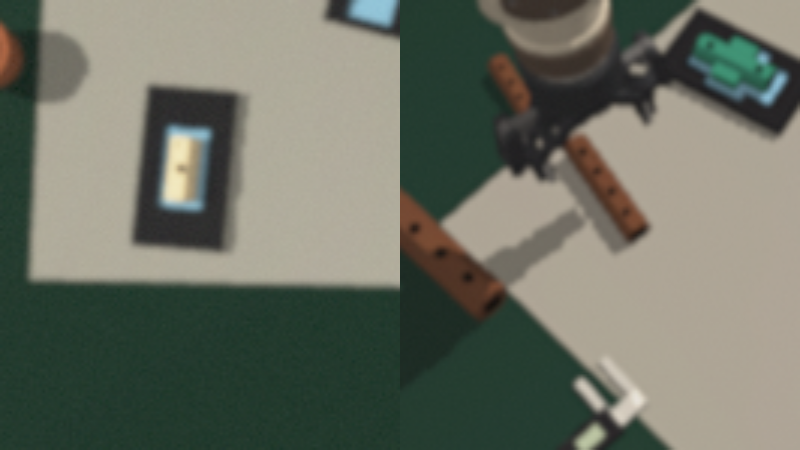

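The bone piece lies flat in its cut-out (crop 183,168). The gripper straddles the middle-sized wooden bar (crop 608,188).

Emit:
send_rows(motion="-1 -0.1 -0.3 2 0; -1 -0.1 -0.3 4 0; -1 -0.1 -0.3 6 0; -1 -0.1 -0.3 6.7 0; -1 -0.1 -0.3 6.7 0")

```text
clock: 25.6
eef_pos: [0.4356, -0.2517, 0.0088]
tool_rot: [0.1, 0.995, 0.0, -0.001]
ft_force: [0.7, 0.8, 0.2]
grip_width: 0.0853
grasp_force: 0.0
```

Emit:
send_rows(motion="1 0 0 0 0; 1 0 0 0 0; 1 0 0 0 0; 1 0 0 0 0; 1 0 0 0 0")

```text
clock: 26.1
eef_pos: [0.4366, -0.253, 0.0102]
tool_rot: [0.101, 0.995, -0.0, 0.001]
ft_force: [-0.2, 0.6, 4.1]
grip_width: 0.0219
grasp_force: 59.1
```

Emit:
send_rows(motion="1 0 0 0 0; 1 0 0 0 0; 1 0 0 0 0; 1 0 0 0 0; 1 0 0 0 0")

```text
clock: 26.6
eef_pos: [0.4366, -0.253, 0.0102]
tool_rot: [0.101, 0.995, -0.0, 0.001]
ft_force: [-1.5, 0.6, 6.3]
grip_width: 0.0221
grasp_force: 59.2
```

Emit:
send_rows(motion="1 0 0 -1 0; 1 0 0 -3 0; 1 0 0 -6 0; 1 0 0 -9 0; 1 0 0 -9 0")

```text
clock: 27.1
eef_pos: [0.4388, -0.2543, 0.1039]
tool_rot: [0.101, 0.995, -0.002, 0.004]
ft_force: [1.6, 0.2, 0.2]
grip_width: 0.022
grasp_force: 59.0
```

```bash
python3 plan.py 0.637 0.0715 0.10 -13.6
```

```text
pos [ 0.4388 -0.2543  0.1039] axisdeg 168.4 tilt [-0.008 -0.003 -1.   ] q [-0.53  0.34 -0.21  1.02 -0.   -0.32] t 27.1 w 0.022 gf 59.000396355986595 F [1.6 0.2 0.2]
q6 0.35 shift cm [-12.9  35.9   0.4] twist 0.04
```

Emit:
send_rows(motion="1 -1.3 3.6 0 0; 1 -2.6 7.2 0 0; 1 -3.9 10.8 0 0; 1 -5.2 14.4 0 0; 1 -6.5 18 0 0")

```text
clock: 27.6
eef_pos: [0.5358, -0.0879, 0.0988]
tool_rot: [0.101, 0.995, -0.0, -0.001]
ft_force: [0.4, -1.1, 0.5]
grip_width: 0.0218
grasp_force: 59.0
```

Emit:
send_rows(motion="1 -1.3 3.6 0 0.04; 1 -2.6 7.2 0 0.04; 1 -3.9 10.8 0 0.04; 1 -5.2 14.4 0 0.04; 1 -6.4 17.9 0 0.04")

```text
clock: 28.1
eef_pos: [0.6345, 0.0746, 0.0985]
tool_rot: [0.121, 0.993, -0.0, -0.001]
ft_force: [-0.5, 0.5, -0.6]
grip_width: 0.0219
grasp_force: 59.0
```

Emit:
send_rows(motion="1 0 0 1 0; 1 0 0 3 0; 1 0 0 4 0; 1 0 0 5 0; 1 0 0 5 0")

```text
clock: 28.6
eef_pos: [0.6327, 0.0724, 0.0473]
tool_rot: [0.121, 0.993, -0.0, -0.002]
ft_force: [0.4, 0.3, -1.1]
grip_width: 0.0221
grasp_force: 59.1
```

```bash
python3 plan.py 0.637 0.0715 0.018 -13.6
```

```text
pos [0.6327 0.0724 0.0473] axisdeg 166.1 tilt [ 0.004 -0.001 -1.   ] q [ 0.11  0.64  0.12  1.06 -0.    0.36] t 28.6 w 0.0221 gf 59.07518841326237 F [ 0.4  0.3 -1.1]
q6 0.35 shift cm [-0.5  0.   2.9] twist -0.01
```

Emit:
send_rows(motion="1 -0.3 0 1 0; 1 -0.3 0 2 0; 1 -0.3 0 2.5 0; 1 -0.3 0 2.8 0; 1 -0.3 0 2.8 0")

```text
clock: 29.1
eef_pos: [0.6369, 0.0724, 0.0207]
tool_rot: [0.121, 0.993, -0.0, -0.001]
ft_force: [-0.3, -0.0, -1.1]
grip_width: 0.0221
grasp_force: 59.1
```

Emit:
send_rows(motion="1 0 0 0.1 0; 1 0 0 0.2 0; 1 0 0 0.2 0; 1 0 0 0.2 0; 1 0 0 0.2 0")

```text
clock: 29.6
eef_pos: [0.6374, 0.0725, 0.0195]
tool_rot: [0.121, 0.993, 0.0, 0.0]
ft_force: [0.4, 1.0, -0.5]
grip_width: 0.0218
grasp_force: 59.1
```

Emit:
send_rows(motion="1 0 0 0.1 0; 1 0 0 0.2 0; 1 0 0 0.3 0; 1 0 0 0.3 0; 1 0 0 0.3 0")

```text
clock: 30.1
eef_pos: [0.6373, 0.0725, 0.0163]
tool_rot: [0.121, 0.993, -0.0, 0.0]
ft_force: [-0.1, -0.0, -0.0]
grip_width: 0.0219
grasp_force: 59.1
```

Emit:
send_rows(motion="1 0 0 0 0; 1 0 0 0.1 0; 1 0 0 0.1 0; 1 0 0 0.1 0; 1 0 0 0.1 0")

```text
clock: 30.6
eef_pos: [0.6373, 0.0725, 0.0162]
tool_rot: [0.121, 0.993, 0.0, 0.0]
ft_force: [-2.2, -0.1, 5.9]
grip_width: 0.0218
grasp_force: 59.7
```

Emit:
send_rows(motion="0 0 0 -0.1 0; -0.5 0 0 -0.1 0; -1 0 0 -0.1 0; -1 0 0 -0.1 0; -1 0 0 -0.1 0")

```text
clock: 31.1
eef_pos: [0.6372, 0.0725, 0.0161]
tool_rot: [0.121, 0.993, -0.0, -0.0]
ft_force: [0.1, -0.1, -0.0]
grip_width: 0.0854
grasp_force: 0.0
```

Emit:
send_rows(motion="-1 0 0 -2 0; -1 0 0 -5 0; -1 0 0 -9 0; -1 0 0 -13 0; -1 0 0 -15 0")

```text
clock: 31.6
eef_pos: [0.6391, 0.0727, 0.1708]
tool_rot: [0.121, 0.993, 0.001, 0.003]
ft_force: [-0.4, -0.0, 0.3]
grip_width: 0.0849
grasp_force: 0.0
```

Emit:
send_rows(motion="-1 4 4 0 0; -1 8 8 0 0; -1 12 12 0 0; -1 16 16 0 0; -1 20 20 0 0")

```text
clock: 32.1
eef_pos: [0.5068, 0.2879, 0.1664]
tool_rot: [0.121, 0.993, 0.0, 0.0]
ft_force: [0.6, 1.0, -0.3]
grip_width: 0.085
grasp_force: 0.0
```

Emit:
send_rows(motion="-1 3 3 0 0; -1 6 8 0 0; -1 9 12 0 0; -1 9 12 0 0; -1 9 12 0 0")

```text
clock: 32.6
eef_pos: [0.4482, 0.4261, 0.1659]
tool_rot: [0.119, 0.993, -0.0, -0.0]
ft_force: [-0.5, -0.3, 0.2]
grip_width: 0.0856
grasp_force: 0.0
```

```bash
python3 - <<'E'
from h import *
t=vision.camera('top')[:,:,::-1]; s=vision.camera('scene')[:,:,::-1]
g=np.zeros((600,800,3),np.uint8)
g[:]=0
g[:300]=cv2.resize(t[110:275,90:480],(800,300)); g[300:]=cv2.resize(s[100:370,120:440],(800,300)) if 0 else 0
k=cv2.resize(s[110:290,200:430],(383,300)); g[300:,:383]=k
cv2.imwrite('pics/c6.png',g)
E
```

```text
(no output)
```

View pics/c6.png

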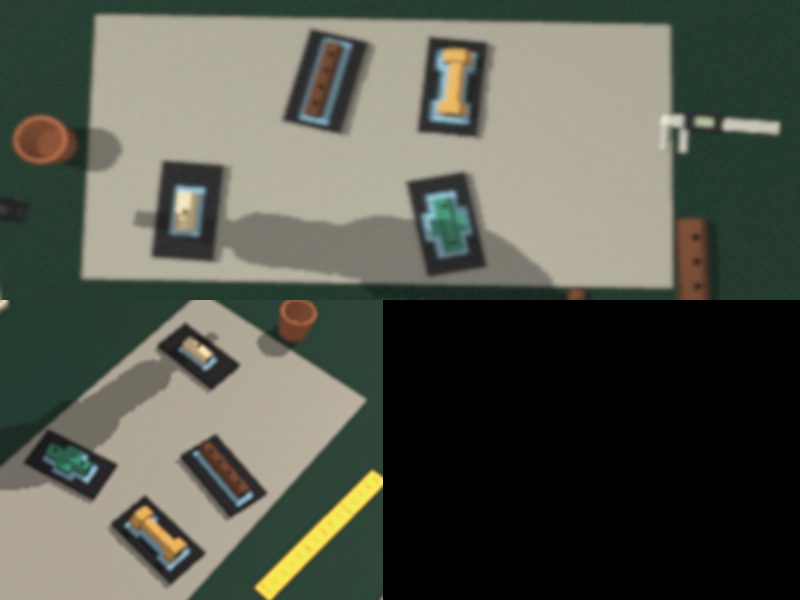

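All four pieces lie inside their own cut-outs, and the caliper and cup are undisturbed. Handing in.

```bash
python3 -c "
from workcell import workorder
print(workorder.job_done())"
```

```text
the job is handed in; nothing more can be done
None
```

All four flute pieces are lying flat in their matching trays, the caliper and cup were left where they were, and the job was handed in after about 33 s of robot time; the hand-in returned no verdict.

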